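Raise the cover on the cam lift and hold it up

ROBOT

A 6-joint arm with a two-finger parallel gripper is mounted at the origin on the work surface. World frame = base frame: x ahead of the robot, y to its left, z up, the work surface at z = 0. Lengths are in mm, angles in degrees, forces in N, time in s.
With the tool pointing down it reaches from about 300 to 850 mm from the base axis. Payload 4.2 kg.
Tool frame: the origin (TCP) lies midway between the tips of the shut fingers; the grasp point (between the pads) lies pinch_z behind it (pinch_z is the distance from the TCP to the grasp point, in mm); z points along the fingers, y is the line along which they close (so a half turn about z gives the same grasp; the last joint's range is limited). The gripper opens to 91 mm and grips with 3 to 60 N. Pads are 32 mm wide; open, the fingers measure 118 mm over their backs; the gripper's body (76 mm by 178 mm) begins 60 mm behind the grasp point.
Start: joints at [-75.802, 18.312, 89.639, -0, 72.044, -1.146], TCP at [152.154, -554.52, 213.976] pointing down, gripper open.
Joint ranges: [-177.97, 177.97], [-48.28, 115.42], [12.27, 149.76], [-77.06, 257.06], [2.81, 150.46], [-146.56, 146.56]. Speed limits (degrees/s): [147.25, 147.25, 180, 180, 180, 180].

INTERFACE

Orientations are given as [roll, pitch, yaw] about the fixed x, y, z axes, in that order (R = Rz(yaw) Ry(pitch) Rx(roll)).
In Python, from workcell import state, grab_frame, job_done, masks_of, landmark_of, pinch_z gives the robot as it stands. The module is installed in compiled form; this text tells all that it offers.
- The arm moves only by the tool move_arm, never from a script. Its argument "plan" is a list of rows, each an object of numbers: "x", "y", "z": the shift along the tool's x, y, z in mm; "rx", "ry", "rz": the turn, a rotation vector about the tool's x, y, z in rad. A call has 1 to 10 rows; each row shifts and turns the commanded pose from where the row before left it, along the tool's axes as they then stand; what a row does not reach is not made up. A row lasts 1/10 s, in which the tool goes at most 50 mm and 8.59 degrees, less where a joint would pass 70% of its speed; a pose out of reach is approached as far as the arm can. A call is refused whole if a number of a shift passes 50 or a number of a turn 0.15, either way. A call with a gripper value outside its range is refused whole. "grip" is the opening, from 0 (shut) to 1 (fully open), set as the call begins (left out, the last holds). The fingers move at their own pace and stop on an object; "squeeze" is the grip in N (left out, the last holds). Time passes only in rows, so rows that do not move let the fingers close. It gives the time, the measured TCP pose, the force, the opening and the grip force at its end, in the units of the state.
- state(): the state, without advancing time (a new reading comes with each control period).
- grab_frame(name): name is "scene" or "top" or "wrist"; returns a dict with "img" (420x560x3 uint8, red, green, blue), "z_map" (420x560 float32, mm along the optical axis (not along the pixel's ray), 0 where there is no reading), "fx", "fy", "cx", "cy" (pixels), "dist" ([k1, k2, p1, p2, k3] as OpenCV has them; the pictures are not rectified), "rvec" (rotation vector, rad) and "tvec" (3), from world to camera coordinates, as OpenCV has them. Camera axes: x right, y down, z forward; pixel columns grow to the right and rows downward; lengths in mm; the calibration is good to about 2 mm. A picture is of the moment at which its call begins.
- job_done(): hands the job in; it is judged then, once.
Trained networks look in the newest picture that a camera, given by its name, has taken for a name from the list of things; names that differ only in an ending like _2 or _b are one class to them, and where a whole thing is asked for, a point or a joint stands for the part that bears it (a point fixed in the world has none). Each returns a list of dicts, best first, with "p" (0 to 1); they miss things now and then, are a little off and sometimes report something else, mostly with a low value. They report only what shows in the picture. A call takes as long as a camera call.
- masks_of(camera, label): "pixels" (420x560 bool, what is visible of it) and "box" ([centre column, centre row, width, height] in pixels, round what is visible of it).
- landmark_of(camera, label): "point" ([column, row] in pixels: a listed point, or the origin of a listed thing).
The state is a dict: "time_s": time; "qpos": joint angles; "qvel": joint speeds; "effort": joint torques, N m; "ee_pos": TCP position; "ee_rot": TCP orientation; "force": force on the tool from outside, world axes, zero at the start; "torque": the same for the moment, N m; "gripper_width": finger opening in mm; "gripper_force": force on a finger pad.
Only numpy, scipy, OpenCV 4.12 (cv2) and the standard library are available. Lean on these libraries where they do the work, as an engineer would, in place of code of your own. Each camera call takes 0.05 s, during which the arm holds its last target. There are 200 camera calls.

TASK

Pull the drawer of the small grey bench unit all the way out to its stop. Then swing the cam lever inside it up until it stands upright, which raises the lift plate and the black cover on it to their highest point, without pushing the lever well over the top; the lever is sprung, so finish while still holding it there with the fingers. Keep the drawer out and leave the other things around the unit alone.

Things in the scene. Friction and masses are not known exactly. Their poses are not given: they have to be found in the camera images.
- station: Fixed low bench drawer unit, grey painted housing 290 deep x 300 wide x 125 high (mm). Origin: on the bench, below the middle of the closed drawer's front face. Its own -x points out of its front, the way the drawer slides out; y across its width, z up. The housing's mouth lies 15 mm behind the origin, its back at 290 mm. A thin black rubber mat lies on its top.
- drawer (a joint): How far the drawer is out (m): 0 shut, 0.165 fully out at its stop. May start 10 to 50 mm ajar. About 3 N of friction; stays where it is left. Plain grey front panel 296 wide, 15 thick, top edge 100 mm above the bench; low sheet-metal sides 32 high; floor 20 mm above the bench.
- drawer_handle (a point): Middle of the drawer's aluminium bar handle: a level round bar 12 mm in diameter, 120 mm long along the unit's y, standing 45 mm out from the drawer front (39 mm clear gap behind it), 86 mm above the bench. Posts at 55 mm either side of the middle. Moves with the drawer; axes as the station's.
- cam_lever (a joint): Lever angle (rad). 0 = rest: lying back to the unit's rear, 0.25 rad above level. Grows as it swings up and over towards the drawer front. At 1.32 it is upright and the lift highest; beyond, the plate sinks again; stop at 1.95. A spring and the plate's weight always pull it back to rest (0.15 to 0.4 N m, 2 to 6 N at the grip): it falls back when let go.
- crank: The cam lever: flat steel arm, 65 mm from axle to grip axis, 16 wide, 8 thick, with a black round grip, 13 diameter, sticking out 58 mm sideways (to the unit's -y) from its outer end, parallel to the axle. In the drawer, on the -y side of the lift plate. Origin: on the axle, at the drawer's middle line. Turns with the lever about y; at joint 0 its axes are the station's.
- lever_grip (a point): Point on the axis of the lever's black grip, near its middle (free grip runs 26 mm to the outer end, 28 mm to the arm). At rest 74 mm above the bench; it goes round the axle at 65 mm radius in an upright plane along the unit's x; with the lever upright 123 mm above the bench, right above cam_axle.
- cam_axle (a point): Point on the level axle line of the cam (along the unit's y), straight across from lever_grip in the plane in which it swings. 50 mm behind the drawer's front face, 75 mm to -y of the drawer's middle, 58 mm above the bench. Moves with the drawer.
- lift_top (a point): Middle of the upper face of the flat black cover (70 x 112 x 12) fastened in the aluminium lift plate (84 x 132 x 8) in the drawer, beside the lever. 104 mm above the bench at rest; 12 mm higher with the lever upright. The cam carries it; it moves only up and down in the drawer.
- screwdriver: Loose screwdriver, 200 long, lying on the bench to the +y side of the unit's front. Not to be disturbed.
- cover_blank: Loose square black and grey device cover 110 x 110 x 24 lying on the bench in front of the unit, to its -y side. Origin: centre of its underside. Not to be disturbed.
- jar: Loose clear jar, 52 in diameter and 75 high, standing on the bench on the unit's +y side. Not to be disturbed.
- parts_bin: Loose open green plastic bin 90 x 140 x 50 high, standing on the bench close to the unit's front corner on the -y side. Origin: centre of its underside. Not to be disturbed.

How it is judged:
By the outcome, as a careful person would: the job done as asked, in the order asked, and still so for the second after the job is handed in, while the arm keeps its last pose, push and grip.
It also fails if it takes over 51 s, if anything falls off the work surface, if the arm or the gripper's body presses on something with over 40 N, if the wrist force passes 120 N, or if a joint passes its speed limit or range.

## Working session

There is one attempt and no reset: what is moved stays moved. The work goes in short steps, Python scripts to look and compute and a tool call to move; the robot and the scene stay as the last step left them, time stands still between calls to the robot, and variables do not carry over. Pictures are saved under pics/ and viewed, at most 10 in all, crops included, and the job is handed in when it is done.

Besides the shell and the picture viewer there is one more tool, called as name([rows], argument=value, ...), one row to a line, values as JSON. move_arm: Moves the arm, as the interface text tells. Its arguments: {"type":"object","properties":{"plan":{"type":"array","items":{"type":"object","properties":{"x":{"type":"number"},"y":{"type":"number"},"z":{"type":"number"},"rx":{"type":"number"},"ry":{"type":"number"},"rz":{"type":"number"}}}},"grip":{"type":"number"},"squeeze":{"type":"number"}},"required":["plan"]}

```bash
mkdir -p pics
cat > h.py <<'E'
import numpy as np, cv2
from workcell import *
from scipy.spatial.transform import Rotation as Ro
def ray(f,p):
    K=np.array([[f['fx'],0,f['cx']],[0,f['fy'],f['cy']],[0,0,1.]])
    u=cv2.undistortPoints(np.array([[p]],float),K,np.array(f['dist'],float))[0,0]
    R=cv2.Rodrigues(np.array(f['rvec'],float))[0];t=np.array(f['tvec'],float).ravel()
    return -R.T@t, R.T@np.array([u[0],u[1],1.]), R, t
def atz(f,p,z):
    c,d,_,_=ray(f,p); return c+d*(z-c[2])/d[2]
def depth(f,p):
    c,d,_,_=ray(f,p); r,q=int(round(p[1])),int(round(p[0]))
    w=f['z_map'][max(r-1,0):r+2,max(q-1,0):q+2]; w=w[w>0]
    return c+d*np.median(w) if w.size else None
def tri(a,b):
    A=np.zeros((3,3));v=np.zeros(3)
    for f,p in (a,b):
        c,d,_,_=ray(f,p);d=d/np.linalg.norm(d);M=np.eye(3)-np.outer(d,d);A+=M;v+=M@c
    return np.linalg.solve(A,v)
def save(f,n): cv2.imwrite('pics/'+n,f['img'][:,:,::-1])
E
cat > look.py <<'E'
from h import *
np.set_printoptions(precision=1,suppress=True)
F={}
print(state(),pinch_z if not callable(pinch_z) else pinch_z())
for c in('scene','top'):
    F[c]=grab_frame(c);save(F[c],c+'0.png')
for l in('station','drawer_handle','lever_grip','cam_axle','lift_top','parts_bin','cover_blank','screwdriver','jar'):
    P={}
    for c in F:
        r=landmark_of(c,l)[:2]
        for k in r: print(l,c,np.array(k['point']),round(k['p'],2),depth(F[c],k['point']))
        if r:P[c]=(F[c],r[0]['point'])
    if len(P)==2: print('   tri',tri(*P.values()))
E
python3 look.py
```

```text
{'time_s': 0.0, 'qpos': array([-75.8,  18.4,  89.7,  -0. ,  72. ,  -1.1]), 'qvel': array([-0. ,  0.1, -0. , -0.1,  0.1, -0. ]), 'effort': array([ -0. , -41.2, -23.2,   0.1,   0. ,  -0. ]), 'ee_pos': array([ 152. , -554. ,  213.1]), 'ee_rot': array([-179.9,   -0. ,   15.3]), 'force': array([-0. , -0.3, -0.3]), 'torque': array([ 0.,  0., -0.]), 'gripper_force': 0.0, 'gripper_width': 90.98566628285026} 18.8
station scene [330.  298.3] 0.67 [716.1 243.4  72.8]
station scene [262.6 258. ] 0.55 [729.5  68.9 125.2]
station top [254.1 203.5] 0.61 [597.6  40.5  90.6]
station top [259.4 181.6] 0.57 [649.8  29.2 101.3]
   tri [ 640.1  137.6 -172.2]
drawer_handle scene [281.8 223.6] 0.88 [565.2  24.2   1.4]
drawer_handle top [253.1 205. ] 0.77 [594.8  43.   86.3]
   tri [598.9  43.8  68.6]
lever_grip scene [234.7 235.9] 0.31 [714.4 -19.  125.2]
lever_grip top [152.6 231.8] 0.56 [532.3 298.8  22.6]
   tri [624.2 128.8 223.4]
cam_axle scene [232.4 235.1] 0.71 [715.2 -25.1 124.6]
cam_axle top [291.6 170.6] 0.55 [705.1 -50.4  19.6]
   tri [690.9 -48.5  64.7]
lift_top scene [267.5 250.9] 0.87 [708.2  69.1 125.6]
lift_top top [245.3 155.4] 0.69 [707.5  64.4 124. ]
lift_top top [253.5 206.9] 0.48 [609.7  46.3  -0.3]
   tri [707.4  66.3 121.9]
parts_bin scene [201.3 191.3] 0.77 [ 593.5 -227.1    4.7]
parts_bin top [357.7 214.1] 0.63 [ 597.6 -225.     3.1]
   tri [ 596.1 -223.9   10.3]
cover_blank scene [262.9 156. ] 0.67 [ 406.7 -135.    24.3]
cover_blank top [324.4 294.5] 0.66 [ 387.8 -138.1   24.3]
   tri [ 390.1 -142.9    0.8]
screwdriver scene [374.8 258.1] 0.74 [538.1 287.5  17. ]
screwdriver top [153.6 233.5] 0.94 [527.8 295.5  24.2]
   tri [532.1 292.9  11.5]
jar scene [329.1 300.4] 0.56 [717.  242.9  60.3]
jar top [180.7 175.3] 0.77 [674.7 231.4  51.9]
jar top [358.7 211.2] 0.21 [ 605.3 -227.6    3.4]
   tri [691.7 240.1  -2.4]
```

Run:
```python
import cv2
b=cv2.imread('pics/top0.png');cv2.imwrite('pics/t1.png',cv2.resize(b[100:350,120:420],(720,600)))
b=cv2.imread('pics/scene0.png');cv2.imwrite('pics/s1.png',cv2.resize(b[120:345,140:440],(800,600)))
```

```text
(no output)
```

View pics/t1.png

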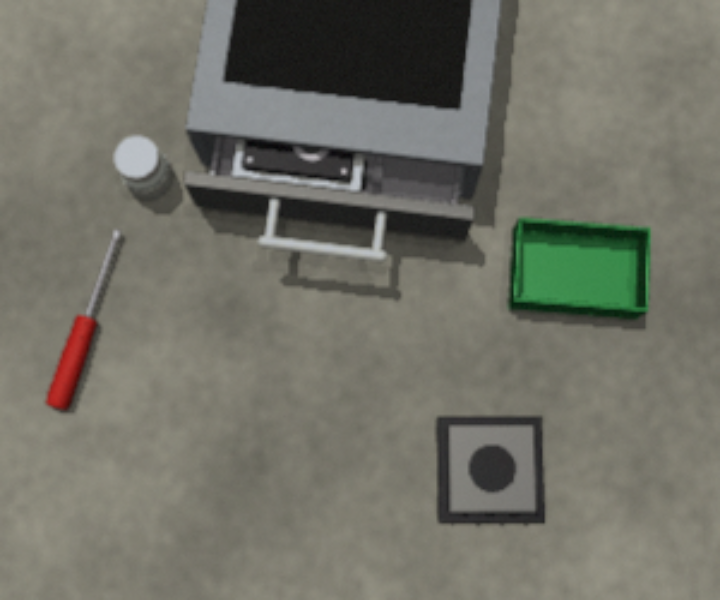

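View pics/s1.png

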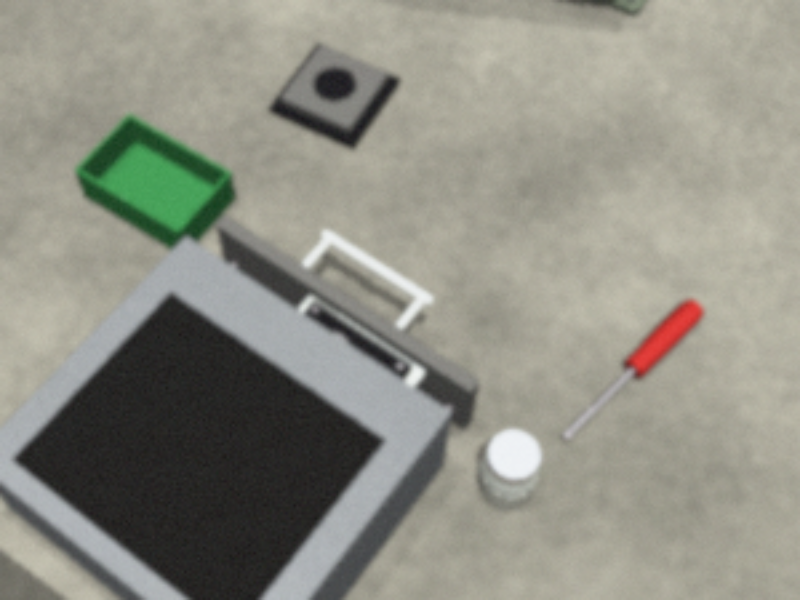

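The top view (crop) shows the handle bar at about (262,240)–(384,255), which is roughly (229,200)–(280,206) in the full image. The drawer is slightly ajar, the bin and blank sit on the −y side, and the jar and screwdriver on the +y side. The scene view agrees. The lift plate is offset to +y.

Run:
```python
from h import *
np.set_printoptions(precision=1,suppress=True)
t=grab_frame('top');s=grab_frame('scene')
T=lambda x,y:(x/2.4+120,y/2.4+100)
S=lambda x,y:(x*.375+140,y*.375+120)
for n,a,b,z in(('housing edge',(188,130),(484,163),125),('handle',(262,240),(384,255),90),('panel',(186,180),(472,216),100)):
    A,B=atz(t,T(*a),z),atz(t,T(*b),z);d=A-B;print(n,A,B,(A+B)/2,np.degrees(np.arctan2(-d[0],d[1])),np.hypot(*d[:2]))
A=tri((t,T(262,240)),(s,S(432,298)));B=tri((t,T(384,255)),(s,S(326,234)));d=A-B;print('tri',A,B,(A+B)/2,np.degrees(np.arctan2(-d[0],d[1])))
for c in('top','scene'):
    m=masks_of(c,'drawer_handle')
    if m:
        print(c,m[0]['p'],m[0]['box'])
```

```text
housing edge [707.1 177.1 125. ] [ 681.2 -118.9  125. ] [694.2  29.1 125. ] -5.000791681073462 297.1151117183083
handle [604.7 101.3  90. ] [592.7 -22.3  90. ] [598.7  39.5  90. ] -5.529227953323861 124.21849245498262
panel [662.5 180.3 100. ] [ 633.2 -109.6  100. ] [647.8  35.3 100. ] -5.7713968939642 291.42373842241443
tri [604.2 103.   88.9] [593.1 -20.7  84.9] [598.6  41.2  86.9] -5.135950682485055
top 0.79 [256.0, 182.9, 121.6, 46.9]
scene 0.9 [270.6, 241.2, 94.0, 73.9]
```

move_arm([
  {"x": 37, "y": -28},
  {"x": 37, "y": -28},
  {"x": 37, "y": -28},
  {"x": 37, "y": -28},
  {"x": 37, "y": -28},
  {"x": 37, "y": -28},
  {"x": 37, "y": -28},
  {"x": 37, "y": -28},
  {"x": 37, "y": -28},
  {"x": 37, "y": -28},
], grip=0.44)

```text
schema error: expected keys x, y, z, rx, ry, rz
```

move_arm([
  {"x": 37, "y": -29},
  {"x": 37, "y": -29},
  {"x": 37, "y": -29},
  {"x": 37, "y": -29},
  {"x": 36, "y": -29},
  {"x": 34, "y": -29},
])

```text
schema error: expected keys x, y, z, rx, ry, rz
```

move_arm([
  {"rz": -0.135},
  {"rz": -0.135},
  {"rz": -0.135},
  {"rz": -0.135},
  {"rz": -0.135},
  {"rz": -0.135},
  {"rz": -0.135},
  {"rz": -0.135},
  {"rz": -0.133},
  {},
])

```text
schema error: expected keys x, y, z, rx, ry, rz
```

```bash
cat > w.py <<'E'
from h import *
import sys
np.set_printoptions(precision=1,suppress=True)
F={}
s=state();print({k:s[k] for k in('time_s','ee_pos','ee_rot','force','gripper_width')})
for c in('wrist','top','scene'):
    F[c]=grab_frame(c)
    if c in sys.argv[2:]: save(F[c],c+sys.argv[1]+'.png')
for l in('drawer_handle','lever_grip','cam_axle','lift_top'):
    for c in F:
        for k in landmark_of(c,l)[:1]: print(l,c,np.array(k['point']),round(k['p'],2),depth(F[c],k['point']))
E
python3 w.py 1 wrist
```

```text
{'time_s': 1.2, 'ee_pos': array([ 152.2, -554.5,  214. ]), 'ee_rot': array([180. ,   0. ,  15.3]), 'force': array([-0.2, -0.2,  0.6]), 'gripper_width': 91.25875385026873}
drawer_handle top [254.9 205.9] 0.84 [612.6  42.8  -1. ]
drawer_handle scene [280.1 219.9] 0.87 [602.9  40.8  90.5]
cam_axle top [287.5 174.8] 0.63 [692.6 -39.9  22.5]
cam_axle scene [232.1 235.2] 0.82 [715.7 -25.6 124.6]
lift_top top [245.5 156. ] 0.7 [705.9  63.8 124.4]
lift_top scene [268.4 252.3] 0.58 [709.7  72.5 124.4]
```

View pics/wrist1.png

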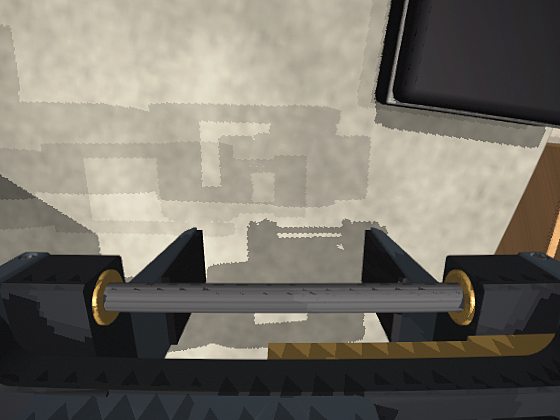

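The moves were refused because every row needs all six keys, so nothing moved. The wrist picture only shows bare bench and the fingers at the start pose.

move_arm([
  {"x": 37, "y": -28, "z": 0, "rx": 0, "ry": 0, "rz": 0},
  {"x": 37, "y": -28, "z": 0, "rx": 0, "ry": 0, "rz": 0},
  {"x": 37, "y": -28, "z": 0, "rx": 0, "ry": 0, "rz": 0},
  {"x": 37, "y": -28, "z": 0, "rx": 0, "ry": 0, "rz": 0},
  {"x": 37, "y": -28, "z": 0, "rx": 0, "ry": 0, "rz": 0},
  {"x": 37, "y": -28, "z": 0, "rx": 0, "ry": 0, "rz": 0},
  {"x": 37, "y": -28, "z": 0, "rx": 0, "ry": 0, "rz": 0},
  {"x": 37, "y": -28, "z": 0, "rx": 0, "ry": 0, "rz": 0},
  {"x": 37, "y": -28, "z": 0, "rx": 0, "ry": 0, "rz": 0},
  {"x": 37, "y": -28, "z": 0, "rx": 0, "ry": 0, "rz": 0},
], grip=0.44)

```text
time_s: 2.95
ee_pos: [435.8, -184.9, 214.3]
ee_rot: [180.0, -0.0, 15.3]
force: [0.6, -1.5, -1.0]
gripper_width: 40.2
gripper_force: 0.0
```

move_arm([
  {"x": 37, "y": -29, "z": 0, "rx": 0, "ry": 0, "rz": 0},
  {"x": 37, "y": -29, "z": 0, "rx": 0, "ry": 0, "rz": 0},
  {"x": 37, "y": -29, "z": 0, "rx": 0, "ry": 0, "rz": 0},
  {"x": 37, "y": -29, "z": 0, "rx": 0, "ry": 0, "rz": 0},
  {"x": 36, "y": -29, "z": 0, "rx": 0, "ry": 0, "rz": 0},
  {"x": 34, "y": -29, "z": 0, "rx": 0, "ry": 0, "rz": 0},
])

```text
time_s: 3.55
ee_pos: [600.1, 40.7, 214.0]
ee_rot: [180.0, -0.0, 15.4]
force: [-0.3, -1.0, -0.3]
gripper_width: 40.2
gripper_force: 0.0
```

move_arm([
  {"x": 0, "y": 0, "z": 0, "rx": 0, "ry": 0, "rz": -0.135},
  {"x": 0, "y": 0, "z": 0, "rx": 0, "ry": 0, "rz": -0.135},
  {"x": 0, "y": 0, "z": 0, "rx": 0, "ry": 0, "rz": -0.135},
  {"x": 0, "y": 0, "z": 0, "rx": 0, "ry": 0, "rz": -0.135},
  {"x": 0, "y": 0, "z": 0, "rx": 0, "ry": 0, "rz": -0.135},
  {"x": 0, "y": 0, "z": 0, "rx": 0, "ry": 0, "rz": -0.135},
  {"x": 0, "y": 0, "z": 0, "rx": 0, "ry": 0, "rz": -0.135},
  {"x": 0, "y": 0, "z": 0, "rx": 0, "ry": 0, "rz": -0.135},
  {"x": 0, "y": 0, "z": 0, "rx": 0, "ry": 0, "rz": -0.133},
  {"x": 0, "y": 0, "z": 0, "rx": 0, "ry": 0, "rz": 0},
])

```text
time_s: 4.55
ee_pos: [599.0, 38.9, 213.9]
ee_rot: [-180.0, 0.0, 84.8]
force: [0.0, -0.0, -0.2]
gripper_width: 40.2
gripper_force: 0.0
```

```bash
python3 w.py 2 wrist
```

```text
{'time_s': 4.55, 'ee_pos': array([599. ,  38.9, 213.9]), 'ee_rot': array([-180. ,    0. ,   84.8]), 'force': array([ 0. , -0. , -0.2]), 'gripper_width': 40.232570170740686}
drawer_handle wrist [285.3 200.9] 0.59 [601.8  38.4  92.2]
drawer_handle scene [280.8 224.2] 0.83 [567.5  22.4  -0. ]
cam_axle wrist [372.5 262.4] 0.87 [628.   73.5 301.3]
cam_axle top [290.  172.2] 0.74 [701.3 -46.4  17.5]
cam_axle scene [234.9 236.7] 0.91 [715.7 -17.6 124.7]
lift_top wrist [402.5 163.8] 0.6 [701.4  68.4 119.5]
lift_top scene [268.6 252.5] 0.79 [710.   73.2 124.7]
```

View pics/wrist2.png

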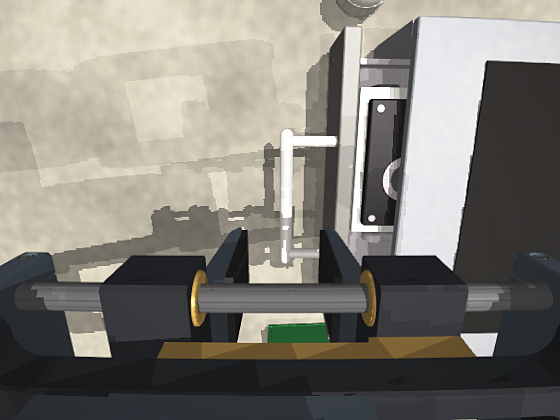

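The wrist view shows the bar running straight down the picture, from about (287,135) to (285,258), centred between the open fingers. Yaw and position look right, so I'm going down and gripping it.

move_arm([
  {"x": 0, "y": 2, "z": 40, "rx": 0, "ry": 0, "rz": 0},
  {"x": 0, "y": 0, "z": 40, "rx": 0, "ry": 0, "rz": 0},
  {"x": 0, "y": 0, "z": 30, "rx": 0, "ry": 0, "rz": 0},
  {"x": 0, "y": 0, "z": 20, "rx": 0, "ry": 0, "rz": 0},
  {"x": 0, "y": 0, "z": 14, "rx": 0, "ry": 0, "rz": 0},
  {"x": 0, "y": 0, "z": 0, "rx": 0, "ry": 0, "rz": 0},
])

```text
time_s: 5.9
ee_pos: [599.5, 38.6, 67.8]
ee_rot: [-179.7, 0.0, 84.8]
force: [0.1, -0.3, 0.4]
gripper_width: 40.5
gripper_force: 0.0
```

move_arm([
  {"x": 0, "y": 0, "z": 0, "rx": 0, "ry": 0, "rz": 0},
  {"x": 0, "y": 0, "z": 0, "rx": 0, "ry": 0, "rz": 0},
  {"x": 0, "y": 0, "z": 0, "rx": 0, "ry": 0, "rz": 0},
  {"x": 0, "y": 0, "z": 0, "rx": 0, "ry": 0, "rz": 0},
  {"x": 0, "y": 0, "z": 0, "rx": 0, "ry": 0, "rz": 0},
], grip=0, squeeze=25)

```text
time_s: 6.4
ee_pos: [601.4, 38.7, 70.8]
ee_rot: [179.9, -0.0, 84.8]
force: [-0.6, 0.6, 4.3]
gripper_width: 11.7
gripper_force: 25.0
```

move_arm([
  {"x": 0, "y": -8, "z": 0, "rx": 0, "ry": 0, "rz": 0},
  {"x": 0, "y": -14, "z": 0, "rx": 0, "ry": 0, "rz": 0},
  {"x": 0, "y": -16, "z": 0, "rx": 0, "ry": 0, "rz": 0},
  {"x": 0, "y": -16, "z": 0, "rx": 0, "ry": 0, "rz": 0},
  {"x": 0, "y": -16, "z": 0, "rx": 0, "ry": 0, "rz": 0},
  {"x": 0, "y": -16, "z": 0, "rx": 0, "ry": 0, "rz": 0},
  {"x": 0, "y": -14, "z": 0, "rx": 0, "ry": 0, "rz": 0},
  {"x": 0, "y": -10, "z": 0, "rx": 0, "ry": 0, "rz": 0},
  {"x": 0, "y": -6, "z": 0, "rx": 0, "ry": 0, "rz": 0},
  {"x": 0, "y": 0, "z": 0, "rx": 0, "ry": 0, "rz": 0},
])

```text
time_s: 7.4
ee_pos: [485.0, 50.0, 70.8]
ee_rot: [180.0, -0.1, 84.8]
force: [-1.4, 5.5, 8.8]
gripper_width: 11.3
gripper_force: 25.0
```

move_arm([
  {"x": 0, "y": -3, "z": 0, "rx": 0, "ry": 0, "rz": 0},
  {"x": 0, "y": -3, "z": 0, "rx": 0, "ry": 0, "rz": 0},
  {"x": 0, "y": -3, "z": 0, "rx": 0, "ry": 0, "rz": 0},
  {"x": 0, "y": -3, "z": 0, "rx": 0, "ry": 0, "rz": 0},
  {"x": 0, "y": 0, "z": 0, "rx": 0, "ry": 0, "rz": 0},
])

```text
time_s: 7.9
ee_pos: [474.7, 51.1, 70.8]
ee_rot: [179.8, -0.1, 84.8]
force: [1.6, 4.9, 6.3]
gripper_width: 12.0
gripper_force: 25.0
```

move_arm([
  {"x": 0, "y": -3, "z": 0, "rx": 0, "ry": 0, "rz": 0},
  {"x": 0, "y": -3, "z": 0, "rx": 0, "ry": 0, "rz": 0},
  {"x": 0, "y": -2, "z": 0, "rx": 0, "ry": 0, "rz": 0},
  {"x": 0, "y": 0, "z": 0, "rx": 0, "ry": 0, "rz": 0},
])

```text
time_s: 8.3
ee_pos: [472.4, 51.3, 70.9]
ee_rot: [179.2, -0.1, 84.9]
force: [15.2, 2.7, -6.4]
gripper_width: 11.7
gripper_force: 25.0
```

move_arm([
  {"x": 0, "y": -2, "z": 0, "rx": 0, "ry": 0, "rz": 0},
  {"x": 0, "y": -2, "z": 0, "rx": 0, "ry": 0, "rz": 0},
  {"x": 0, "y": -1, "z": 0, "rx": 0, "ry": 0, "rz": 0},
  {"x": 0, "y": 0, "z": 0, "rx": 0, "ry": 0, "rz": 0},
])

```text
time_s: 8.7
ee_pos: [472.5, 51.3, 70.9]
ee_rot: [178.6, -0.1, 84.9]
force: [25.7, 0.9, -17.7]
gripper_width: 11.3
gripper_force: 25.0
```

The drawer is at its stop: the TCP holds still while the pull rises past 25 N. I'll relieve the load, release and rise.

move_arm([
  {"x": 0, "y": 6, "z": 0, "rx": 0, "ry": 0, "rz": 0},
  {"x": 0, "y": 5, "z": 0, "rx": 0, "ry": 0, "rz": 0},
  {"x": 0, "y": 0, "z": 0, "rx": 0, "ry": 0, "rz": 0},
])

```text
time_s: 9.0
ee_pos: [473.1, 51.2, 70.8]
ee_rot: [179.9, -0.1, 84.8]
force: [2.1, 5.3, 6.5]
gripper_width: 11.4
gripper_force: 25.0
```

move_arm([
  {"x": 0, "y": 0, "z": 0, "rx": 0, "ry": 0, "rz": 0},
  {"x": 0, "y": 0, "z": 0, "rx": 0, "ry": 0, "rz": 0},
  {"x": 0, "y": 0, "z": 0, "rx": 0, "ry": 0, "rz": 0},
  {"x": 0, "y": 0, "z": -20, "rx": 0, "ry": 0, "rz": 0},
  {"x": 0, "y": 0, "z": -30, "rx": 0, "ry": 0, "rz": 0},
  {"x": 0, "y": 0, "z": -40, "rx": 0, "ry": 0, "rz": 0},
  {"x": 0, "y": 0, "z": -45, "rx": 0, "ry": 0, "rz": 0},
  {"x": 0, "y": 40, "z": -15, "rx": 0, "ry": 0, "rz": 0},
  {"x": 0, "y": 40, "z": 0, "rx": 0, "ry": 0, "rz": 0},
  {"x": 0, "y": 0, "z": 0, "rx": 0, "ry": 0, "rz": 0},
], grip=0.44)

```text
time_s: 10.0
ee_pos: [555.0, 42.5, 219.5]
ee_rot: [179.9, 0.0, 84.8]
force: [-1.3, -0.4, -0.7]
gripper_width: 40.3
gripper_force: 0.0
```

```bash
python3 w.py 3 wrist top
```

```text
{'time_s': 10.0, 'ee_pos': array([555. ,  42.5, 219.5]), 'ee_rot': array([179.9,   0. ,  84.8]), 'force': array([-1.3, -0.4, -0.7]), 'gripper_width': 40.33925892437929}
drawer_handle wrist [197.3 198.2] 0.87 [474.8  50.8  91.9]
drawer_handle scene [309.1 187.8] 0.71 [471.5  52.8  78.9]
lever_grip wrist [354.6 265.4] 0.88 [586.6  56.4 267.3]
lever_grip top [288.2 201.5] 0.5 [622.1 -43.5  19.1]
lever_grip scene [247.2 215.6] 0.52 [602.4 -63.3  22.3]
cam_axle wrist [295.2 254.6] 0.61 [563.1 -48.5  20.1]
cam_axle top [154.5 230.3] 0.61 [539.6 299.3   3.2]
cam_axle scene [266.2 202.1] 0.83 [537.6 -42.6  20.3]
lift_top wrist [305.4 165.4] 0.74 [578.7  74.6 105.3]
lift_top scene [299.2 214.3] 0.73 [571.6  77.9 104.9]
```

View pics/wrist3.png

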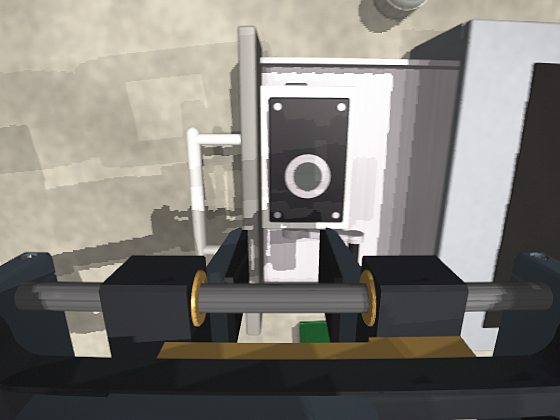

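The wrist view shows the drawer fully out, with the lift cover at (307,160). The lever grip, near (353,240), is hidden by the right finger. I'll shift sideways for a clear view.

move_arm([
  {"x": -40, "y": 15, "z": 0, "rx": 0, "ry": 0, "rz": 0},
  {"x": -40, "y": 15, "z": 0, "rx": 0, "ry": 0, "rz": 0},
  {"x": -40, "y": 15, "z": 0, "rx": 0, "ry": 0, "rz": 0},
  {"x": -30, "y": 15, "z": 0, "rx": 0, "ry": 0, "rz": 0},
  {"x": 0, "y": 0, "z": 0, "rx": 0, "ry": 0, "rz": 0},
  {"x": 0, "y": 0, "z": 0, "rx": 0, "ry": 0, "rz": 0},
])

```text
time_s: 11.35
ee_pos: [597.4, -112.0, 219.5]
ee_rot: [-180.0, -0.0, 84.8]
force: [0.4, 0.2, 0.8]
gripper_width: 40.0
gripper_force: 0.0
```

```bash
python3 w.py 4 wrist scene
python3 - <<'E'
import cv2
b=cv2.imread('pics/wrist4.png');cv2.imwrite('pics/w4.png',cv2.resize(b[80:320,200:520],(800,600)))
b=cv2.imread('pics/top3.png');cv2.imwrite('pics/t3.png',cv2.resize(b[150:270,200:360],(800,600)))
E
```

```text
{'time_s': 11.35, 'ee_pos': array([ 597.4, -112. ,  219.5]), 'ee_rot': array([-180. ,   -0. ,   84.8]), 'force': array([0.4, 0.2, 0.8]), 'gripper_width': 40.00391167590854}
drawer_handle wrist [123.6  27. ] 0.84 [477.   50.5  90.2]
drawer_handle top [248.6 256.9] 0.82 [467.8  48.8  88.3]
drawer_handle scene [308.4 190.8] 0.7 [432.7  34.4   2.1]
lever_grip wrist [346.   49.5] 0.68 [677.4  25.9  20.2]
lever_grip top [286.2 198.6] 0.61 [628.8 -38.1  22.5]
lever_grip scene [247.9 213.8] 0.72 [623.7 -43.4  78.3]
cam_axle wrist [240.6 117.3] 0.79 [558.1 -33.   19.6]
cam_axle top [283.9 223.3] 0.73 [447.6 -24.9 627.2]
cam_axle scene [266.  202.2] 0.85 [538. -43.  20.]
lift_top top [237.  208.2] 0.97 [581.9  80.3 103.5]
lift_top scene [297.4 214.4] 0.69 [574.7  74.4 105.8]
```

View pics/w4.png

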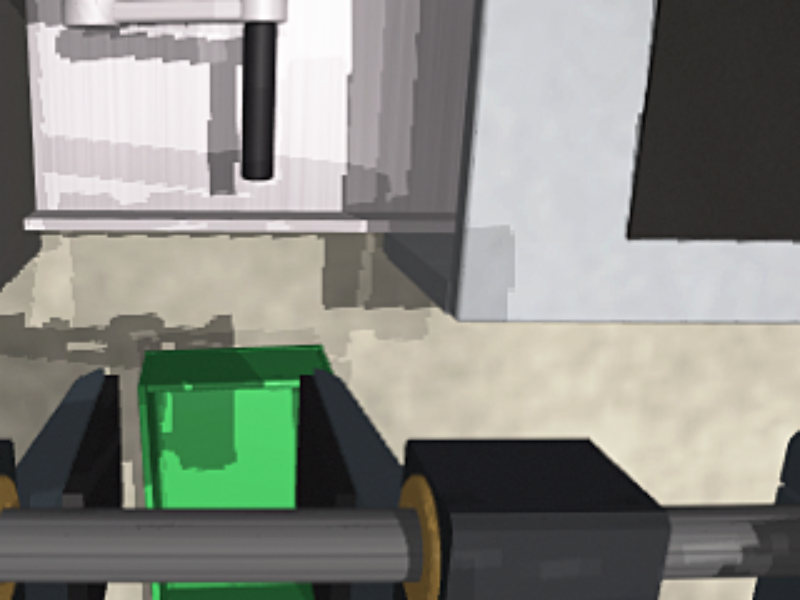

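View pics/t3.png

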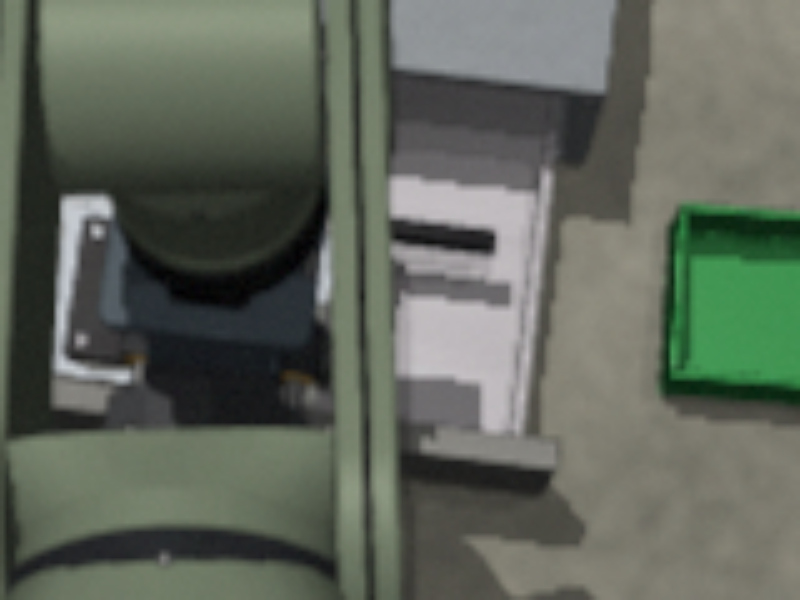

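The wrist crop shows the black grip at x 243–275 and y 22–178, with its outer end at full-image (303,151) and the arm at (304,89). The top crop shows the same outer end at full-image (298.8,198).

Run:
```python
from h import *
np.set_printoptions(precision=1,suppress=True)
w=grab_frame('wrist');t=grab_frame('top');s=grab_frame('scene')
print(atz(w,(303.2,151.2),74),atz(w,(304.4,88.8),74),depth(w,(303.8,120)),depth(w,(303.5,135)),atz(w,(303.8,122),74))
print('tri outer',tri((w,(303.2,151.2)),(t,(298.8,198.))))
p=landmark_of('scene','lever_grip')[0]['point'];print('scene@74',p,atz(s,p,74))
for c,f in(('wrist',w),('scene',s)):
    for m in masks_of(c,'lever_grip')[:2]: print(c,m['p'],m['box'])
```

```text
[621.6 -70.3  74. ] [627.  -13.1  74. ] [624.  -40.9  80.6] [622.7 -54.6  80.2] [624.3 -42.9  74. ]
tri outer [621.7 -70.   63.4]
scene@74 [247.9, 216.9] [629.5 -40.   74. ]
wrist 0.59 [270.8, 117.1, 89.2, 77.8]
scene 0.78 [259.7, 214.3, 35.6, 18.5]
scene 0.15 [299.2, 221.8, 57.4, 53.8]
```

move_arm([
  {"x": 35, "y": 10, "z": 0, "rx": 0, "ry": 0, "rz": 0},
  {"x": 35, "y": 10, "z": 0, "rx": 0, "ry": 0, "rz": 0},
  {"x": 0, "y": 0, "z": 30, "rx": 0, "ry": 0, "rz": 0},
  {"x": 0, "y": 0, "z": 40, "rx": 0, "ry": 0, "rz": 0},
  {"x": 0, "y": 0, "z": 35, "rx": 0, "ry": 0, "rz": 0},
  {"x": 0, "y": 0, "z": 25, "rx": 0, "ry": 0, "rz": 0},
  {"x": 0, "y": 0, "z": 19, "rx": 0, "ry": 0, "rz": 0},
  {"x": 0, "y": 0, "z": 10, "rx": 0, "ry": 0, "rz": 0},
  {"x": 0, "y": 0, "z": 0, "rx": 0, "ry": 0, "rz": 0},
])

```text
time_s: 13.3
ee_pos: [622.9, -43.6, 59.6]
ee_rot: [-179.8, 0.0, 84.8]
force: [0.2, -0.4, 0.1]
gripper_width: 40.3
gripper_force: 0.0
```

move_arm([
  {"x": 0, "y": 0, "z": 0, "rx": 0, "ry": 0, "rz": 0},
  {"x": 0, "y": 0, "z": 0, "rx": 0, "ry": 0, "rz": 0},
  {"x": 0, "y": 0, "z": 0, "rx": 0, "ry": 0, "rz": 0},
  {"x": 0, "y": 0, "z": 0, "rx": 0, "ry": 0, "rz": 0},
  {"x": 0, "y": 0, "z": 0, "rx": 0, "ry": 0, "rz": 0},
], grip=0, squeeze=30)

```text
time_s: 13.8
ee_pos: [623.4, -43.6, 61.7]
ee_rot: [-180.0, -0.0, 84.8]
force: [-2.2, -0.0, 4.1]
gripper_width: 12.1
gripper_force: 30.0
```

move_arm([
  {"x": 0, "y": -2.2, "z": -6.8, "rx": 0, "ry": 0, "rz": 0},
  {"x": 0, "y": -2.8, "z": -6.5, "rx": 0, "ry": 0, "rz": 0},
  {"x": 0, "y": -3.6, "z": -6.2, "rx": 0, "ry": 0, "rz": 0},
  {"x": 0, "y": -4.3, "z": -5.8, "rx": 0, "ry": 0, "rz": 0},
  {"x": 0, "y": -4.8, "z": -5.2, "rx": 0, "ry": 0, "rz": 0},
  {"x": 0, "y": -5.4, "z": -4.7, "rx": 0, "ry": 0, "rz": 0},
  {"x": 0, "y": 0, "z": 0, "rx": 0, "ry": 0, "rz": 0},
])

```text
time_s: 14.5
ee_pos: [602.0, -41.6, 98.0]
ee_rot: [179.7, -0.0, 84.8]
force: [5.3, 0.1, -1.8]
gripper_width: 12.3
gripper_force: 30.0
```

move_arm([
  {"x": 0, "y": -5.9, "z": -4.1, "rx": 0, "ry": 0, "rz": 0},
  {"x": 0, "y": -6.3, "z": -3.4, "rx": 0, "ry": 0, "rz": 0},
  {"x": 0, "y": -6.6, "z": -2.7, "rx": 0, "ry": 0, "rz": 0},
  {"x": 0, "y": -6.9, "z": -1.9, "rx": 0, "ry": 0, "rz": 0},
  {"x": 0, "y": -7, "z": -1.2, "rx": 0, "ry": 0, "rz": 0},
  {"x": 0, "y": -7.2, "z": -0.4, "rx": 0, "ry": 0, "rz": 0},
  {"x": 0, "y": 0, "z": 0, "rx": 0, "ry": 0, "rz": 0},
])

```text
time_s: 15.2
ee_pos: [569.2, -38.6, 116.5]
ee_rot: [178.7, -0.0, 84.8]
force: [10.7, -1.0, 12.8]
gripper_width: 12.4
gripper_force: 30.0
```

```bash
python3 w.py 5 scene wrist
python3 - <<'E'
import cv2
b=cv2.imread('pics/scene5.png');cv2.imwrite('pics/s5.png',cv2.resize(b[110:320,160:440],(800,600)))
E
```

```text
{'time_s': 15.2, 'ee_pos': array([569.2, -38.6, 116.5]), 'ee_rot': array([178.7,  -0. ,  84.8]), 'force': array([10.7, -1. , 12.8]), 'gripper_width': 12.354392668694727}
drawer_handle wrist [106.8 112. ] 0.58 [475.2  49.8  90.7]
drawer_handle top [247.3 256.3] 0.98 [413.1  23.5 557.6]
drawer_handle scene [310.6 190.2] 0.66 [426.8  38.4   0.7]
lever_grip wrist [284.  254.3] 0.65 [570.5 -32.8 128.8]
lever_grip top [360.4 213.6] 0.3 [ 599.2 -232.1    2.8]
lever_grip scene [260.  188.8] 0.53 [585.  -27.8 155.2]
cam_axle wrist [268.2 215.9] 0.87 [558.6 -44.5  19.9]
cam_axle scene [264.3 199.1] 0.81 [531.5 -52.6  19.7]
lift_top wrist [281.2  32.9] 0.57 [579.3  76.2 117. ]
lift_top top [236.3 206.3] 0.96 [583.8  81.1 115.2]
lift_top scene [299.7 212.4] 0.87 [572.7  79.3 116.8]
```

View pics/wrist5.png

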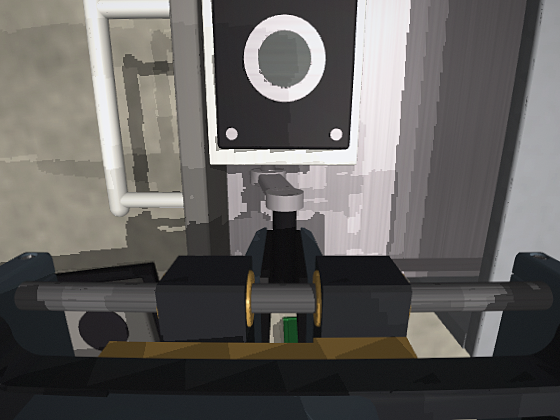

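View pics/s5.png

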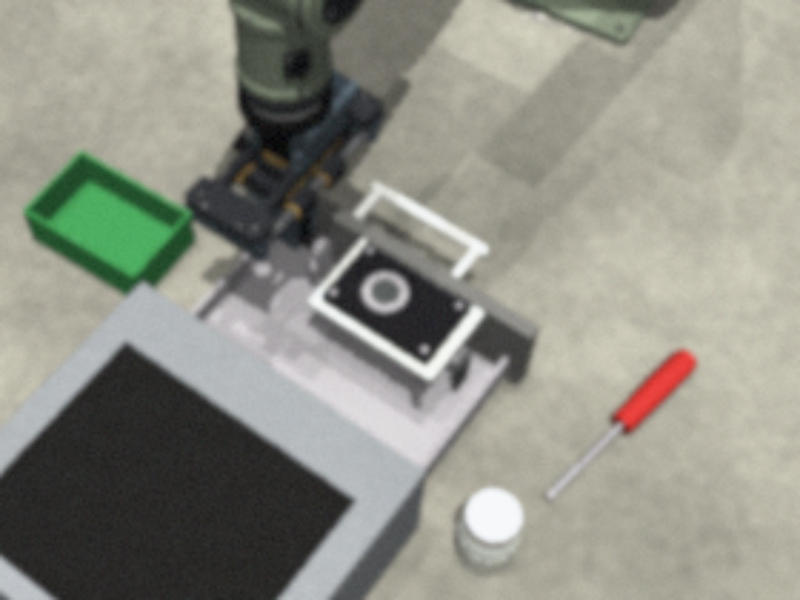

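Both views show the lever nearly upright in the fingers, with the plate raised and lift_top at about 116. By TCP position it is still about 8 mm short: x is 569 and the axle is at about 560.5, found both from the rest position and from the handle. The fingers also rode up the grip, so I'll ease the squeeze a little and go on.

move_arm([
  {"x": 0, "y": -2, "z": 0, "rx": 0, "ry": 0, "rz": 0},
  {"x": 0, "y": -2, "z": 0, "rx": 0, "ry": 0, "rz": 0},
  {"x": 0, "y": 0, "z": 0, "rx": 0, "ry": 0, "rz": 0},
  {"x": 0, "y": 0, "z": 0, "rx": 0, "ry": 0, "rz": 0},
], squeeze=14)

```text
time_s: 16.35
ee_pos: [564.2, -38.3, 116.3]
ee_rot: [178.9, 0.0, 84.8]
force: [7.8, -0.4, 16.1]
gripper_width: 12.5
gripper_force: 14.0
```

move_arm([
  {"x": 0, "y": -2, "z": -3, "rx": 0, "ry": 0, "rz": 0},
  {"x": 0, "y": -2, "z": -1, "rx": 0, "ry": 0, "rz": 0},
  {"x": 0, "y": 0, "z": 0, "rx": 0, "ry": 0, "rz": 0},
  {"x": 0, "y": 0, "z": 0, "rx": 0, "ry": 0, "rz": 0},
], squeeze=22)

```text
time_s: 16.75
ee_pos: [557.4, -37.5, 117.4]
ee_rot: [179.3, -0.0, 84.8]
force: [7.4, -0.0, 5.5]
gripper_width: 12.4
gripper_force: 22.0
```

Run:
```python
from h import *
np.set_printoptions(precision=2,suppress=True)
s=state();print(s['time_s'],s['ee_pos'],s['ee_rot'],s['force'],s['gripper_width'])
w=grab_frame('wrist');save(w,'w6.png')
cv2.imwrite('pics/w6c.png',cv2.resize(w['img'][:300,60:460,::-1],(800,600)))
for c in('wrist','top','scene'):
    f=w if c=='wrist' else grab_frame(c)
    for l in('lift_top','drawer_handle'):
        for k in landmark_of(c,l)[:1]: print(c,l,k['p'],k['point'],depth(f,k['point']))
```

```text
16.75 [557.42 -37.52 117.38] [179.33  -0.02  84.83] [ 7.45 -0.04  5.51] 12.415595675916084
wrist lift_top 0.92 [305.8, 33.0] [579.35  76.34 117.19]
wrist drawer_handle 0.76 [127.7, 109.2] [475.13  51.21  91.4 ]
top lift_top 0.66 [235.4, 207.0] [581.62  82.99 117.04]
top drawer_handle 0.78 [245.5, 254.9] [414.02  25.62 565.1 ]
scene lift_top 0.84 [299.2, 212.0] [573.14  78.09 118.23]
```

View pics/w6c.png

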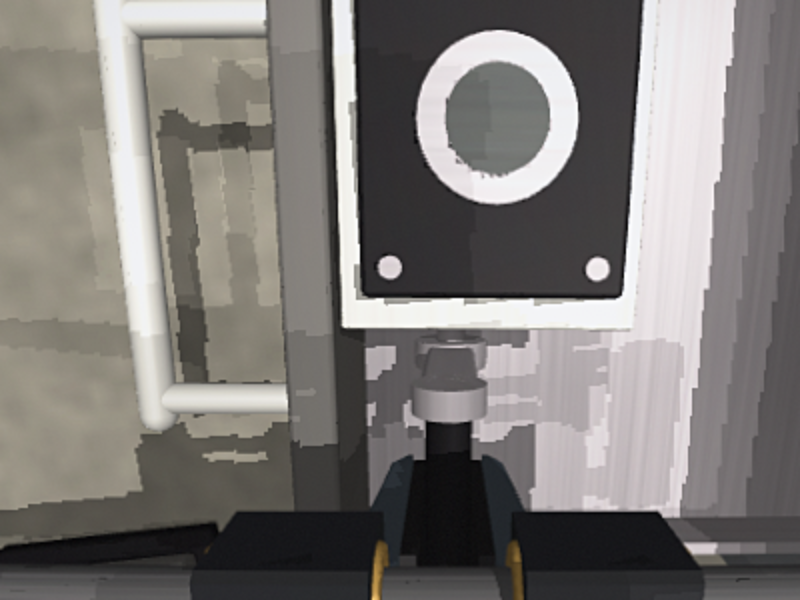

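The wrist crop shows the grip boss at (449,400) almost exactly over the axle hub at (451,350), so the lever is upright. lift_top is about 117 and the drawer is still out. By position it is 1–3 mm past centre, so I'll trim it back slightly and let it settle.

move_arm([
  {"x": 0, "y": 1.5, "z": 0, "rx": 0, "ry": 0, "rz": 0},
  {"x": 0, "y": 0, "z": 0, "rx": 0, "ry": 0, "rz": 0},
  {"x": 0, "y": 0, "z": 0, "rx": 0, "ry": 0, "rz": 0},
  {"x": 0, "y": 0, "z": 0, "rx": 0, "ry": 0, "rz": 0},
  {"x": 0, "y": 0, "z": 0, "rx": 0, "ry": 0, "rz": 0},
  {"x": 0, "y": 0, "z": 0, "rx": 0, "ry": 0, "rz": 0},
  {"x": 0, "y": 0, "z": 0, "rx": 0, "ry": 0, "rz": 0},
  {"x": 0, "y": 0, "z": 0, "rx": 0, "ry": 0, "rz": 0},
])

```text
time_s: 18.0
ee_pos: [558.1, -37.6, 117.3]
ee_rot: [179.4, -0.0, 84.8]
force: [5.7, 0.3, 6.1]
gripper_width: 12.8
gripper_force: 22.0
```

move_arm([
  {"x": 0, "y": 1.5, "z": 0, "rx": 0, "ry": 0, "rz": 0},
  {"x": 0, "y": 0, "z": 0, "rx": 0, "ry": 0, "rz": 0},
  {"x": 0, "y": 0, "z": 0, "rx": 0, "ry": 0, "rz": 0},
  {"x": 0, "y": 0, "z": 0, "rx": 0, "ry": 0, "rz": 0},
  {"x": 0, "y": 0, "z": 0, "rx": 0, "ry": 0, "rz": 0},
  {"x": 0, "y": 0, "z": 0, "rx": 0, "ry": 0, "rz": 0},
])

```text
time_s: 18.6
ee_pos: [559.0, -37.7, 117.3]
ee_rot: [179.5, -0.0, 84.8]
force: [4.0, 0.4, 8.4]
gripper_width: 12.8
gripper_force: 22.0
```

Run:
```python
from h import *
w=grab_frame('wrist')
for l in('lift_top','drawer_handle'):
    for k in landmark_of('wrist',l)[:1]: print(l,k['p'],depth(w,k['point']))
s=state();print(s['time_s'],s['ee_pos'],s['force'],s['gripper_width'])
```

```text
lift_top 0.64 [580.21726281  76.58149255 116.59332474]
drawer_handle 0.77 [475.21376467  51.4453314   91.50958734]
18.75 [559.02239447 -37.70714574 117.33998492] [3.87368795 0.18226012 7.07338491] 12.48414882205636
```

```bash
python3 -c "from workcell import *; print(job_done())"
```

```text
the job is handed in; nothing more can be done
None
```

I handed the job in at 18.8 s: the drawer is out at its stop, the lever is held within about 2 mm of upright with the lift plate at its top (116.6 mm), and nothing else was touched.

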